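Unlock the bench air valve and set it two turns open

ROBOT

A 6-joint arm with a two-finger parallel gripper is mounted at the origin on the work surface. World frame = base frame: x ahead of the robot, y to its left, z up, the work surface at z = 0. Lengths are in mm, angles in rad, forces in N, time in s.
With the tool pointing down it reaches from about 300 to 775 mm from the base axis. Payload 14.6 kg.
Tool frame: the origin (TCP) lies between the finger pads, 19 mm behind the fingertips; this is the grasp point; z points along the fingers, y is the direction in which the jaws open and shut (so a half turn about z gives the same grasp; the last joint's range is limited). The gripper opens to 94 mm and grips with 3 to 60 N. Pads are 16 mm wide; open, the fingers measure 119 mm over their backs; the gripper's body (75 mm by 177 mm) begins 78 mm behind the grasp point.
Start: joints at [1.185, 0.3, 1.521, -0, 1.321, -0.067], TCP at [172.382, 522.277, 224.246] pointing down, gripper open.
Joint ranges: [-3.03, 3.03], [-0.79, 2.21], [0.23, 2.52], [-1.04, 4.18], [0, 3.07], [-2.55, 2.55]. Speed limits (rad/s): [2.22, 2.22, 2.57, 3.14, 3.14, 3.14].

INTERFACE

Orientations are given as [roll, pitch, yaw] about the fixed x, y, z axes, in that order (R = Rz(yaw) Ry(pitch) Rx(roll)).
In Python, from cell import manip, optics, workorder gives the robot as it stands. The module is installed in compiled form; this text tells all that it offers.
- The arm moves only by the tool jog_arm, never from a script. Its argument "deltas" is text: rows parted by semicolons, each of 5 numbers parted by spaces: the shift along the tool's x, y, z in mm, then the turn about the tool's z in rad, then the finger opening in mm, from 0 to 94. In form: tx ty tz twist grip; .... A call has exactly 10 rows; each row is the pose to reach, as a shift and turn from the pose commanded when the call began, along the tool's axes at that moment; what a row does not reach only later rows make up. A row lasts 1/8 s, in which the tool goes at most 62.5 mm and 10.7 degrees, less where a joint would pass 70% of its speed; a pose out of reach is approached as far as the arm can. A call with a gripper value outside its range is refused whole. The fingers move at their own pace and stop on an object; "squeeze" is the grip in N (left out, the last holds). Time passes only in rows, so rows that repeat a pose let the fingers close, or fill a call up. It gives the time, the measured TCP pose, the force and the opening at its end, in the units of the state.
- manip.read_state(): the state, without advancing time (a new reading comes with each control period).
- optics.camera(name): name is "scene" or "top" or "wrist"; returns (picture, depth): 480x640x3 uint8, red, green, blue; 480x640 float32, mm along the optical axis (not along the pixel's ray), 0 where there is no reading.
- optics.get_calibration(name): a dict with "intrinsics" (3x3 intrinsics, pixels), "R" (3x3) and "t" (3): a world point X has camera coordinates R X + t; the wrist camera has in their place "hand_eye" (4x4, takes a point from camera to tool coordinates, whose origin is the TCP and whose axes are the flange's). Camera axes: x right, y down, z forward; pixel columns grow to the right and rows downward; lengths in mm; the calibration is good to about 2 mm. The wrist camera is an equidistant fisheye: a pixel r from the principal point sees the ray r / f radians off the axis. A picture is of the moment at which its call begins: read the wrist's pose just before it. get_calibration takes no time and is no camera call.
- workorder.sign_off(): hands the job in, once; it reports no verdict.
The state is a dict: "clock": time; "joints": joint angles; "qd": joint speeds; "effort": joint torques, N m; "eef_pos": TCP position; "eef_rot": TCP orientation; "wrist_force": force on the tool from outside, world axes, zero at the start; "moment": the same for the moment, N m; "finger_gap": finger opening in mm.
Only numpy, scipy, OpenCV 4.12 (cv2) and the standard library are available. Lean on these libraries where they do the work, as an engineer would, in place of code of your own. Each camera call takes 0.05 s, during which the arm holds its last target.

TASK

The air valve on the engraver's bench is locked off by a metal ring hung over the short post beside its hand wheel, where it stands in the way of the wheel's crank: lift the ring up off that post, hang it over the peg of the little wooden stand so that it lies down on the stand's collar, and let go of it. Then take the wheel's upright crank grip, turn the wheel clockwise (seen from above) until the valve is shut against its stop, and from there back it off anticlockwise exactly two full turns. Finish with the wheel at rest and the crank grip still held between the fingers, and leave the other things on the bench where they are.

Things in the scene. Friction and masses are not known exactly. Their poses are not given: they have to be found in the camera images.
- lock_ring: Plain aluminium ring, outer diameter 50 mm, hole 26 mm, 18 mm high, about 60 g, loose. Origin: centre of its underside, z along its hole. At the start it lies level over the lock post, underside 78 mm above the bench. Pinch it across its outside from above, fingers closing at right angles to the line from ring to wheel axis (otherwise a finger may land on the wheel); it lifts straight up.
- peg_stand: Fixed turned wooden stand, foot 84 mm in diameter, with a steel peg upright on top. Origin: centre of its underside on the bench.
- peg_rest (a point): Centre of the stand's collar (40 mm in diameter), 95 mm above the bench, where the hung ring's underside lies. The peg, 15 mm in diameter, stands up from this point for 40 mm, its top tapered.
- valve_base: Fixed valve: steel plate 100 x 100 x 12 mm with a brass valve body, two pipe stubs (along its y, to 56 mm from the centre) and an arm carrying the lock post. Origin: centre of its underside on the bench. With the valve shut the crank grip lies in the direction of this body's own x axis.
- valve_axis (a point): Point on the wheel's upright turning axis, at the height of the middle of the crank grip (125 mm above the bench).
- lock_post (a point): Centre of the lock post's collar (36 mm in diameter), 78 mm above the bench and 92 mm from the wheel's axis, fixed to the valve; the post, 22 mm in diameter, stands up from it for 20 mm (top 98 mm above the bench).
- valve_wheel (a joint): Turn of the dark steel wheel (rim 122 mm over all, four spokes, top of rim and hub under 98 mm high), rad: 0 is shut on the hard stop; grows anticlockwise seen from above (opening), 6.283 a turn, far stop at 18.85. Starts 1.9 to 5.2 open. Friction about 0.1 N m (2 N at the crank grip); it stays where left, does not rise or sink.
- crank_grip: Upright wooden crank grip on the wheel's rim: cylinder 22 mm in diameter, 50 mm high, its axis 55 mm from the wheel's axis, 95 to 145 mm above the bench, over a round flange 40 mm in diameter. It spins freely about its own axis, so the hand need not turn while cranking. Origin: centre of its underside.
- grip_mid (a point): Point on the crank grip's axis 30 mm above its foot (125 mm above the bench): where to pinch it from above; the fingertips then pass over the bare lock post.
- bottle: Bystander: white plastic bottle with an orange cap, 68 mm in diameter, 140 mm high, loose. Origin under its centre.
- jar: Bystander: small glass jar with a steel cap, 56 mm in diameter, 50 mm high, loose. Origin under its centre.
- cup: Bystander: open steel cup, 72 mm across, 60 mm high, loose. Origin under its centre.
- hammer: Bystander: small hammer lying on the bench, 200 mm long, loose. Origin under its middle, handle along its -x.
- graver: Bystander: graving tool with a round handle lying on the bench, 150 mm long, loose. Origin under its middle, handle along its -x.

How it is judged (in metres and radians):
On the way, in this order (a step that is already met when the one before it is completed fails the run):
1. the ring hangs on the stand's peg, let go of (horizontal distance between lock_ring and peg_rest below 0.012 m and z of lock_ring in the frame of peg_rest between -0.006 and 0.008 m and contact force between lock_ring and the fingers below 0.1 N), for 0.2 s.
2. the valve is shut against its stop (value of joint valve_wheel below 0.06 rad), for 0.1 s.
At the end, for the whole second after the job is handed in: The ring lies around the peg on the stand's collar (12 mm off centre, 8 mm above it at most), free of the fingers; the wheel rests 12.566 rad (two turns, give or take 0.25 rad) from its stop; the fingers hold the crank grip (over 2 N, tool point within 35 mm of its middle) (all of step 1 and value of joint valve_wheel between 12.316 and 12.816 rad and velocity of joint valve_wheel between -0.1 and 0.1 rad/s and contact force between crank_grip and the fingers above 2 N and distance between the grasp point and grip_mid below 0.035 m); the arm keeps its last pose, push and grip.
It fails at once if the bottle is pushed away or knocked over (distance of bottle from where it was at the start of the episode above 0.025 m or angle between bottle's own z axis and vertical above 0.4 rad).
It fails at once if the jar is pushed away or knocked over (distance of jar from where it was at the start of the episode above 0.025 m or angle between jar's own z axis and vertical above 0.4 rad).
It fails at once if the cup is pushed away or knocked over (distance of cup from where it was at the start of the episode above 0.025 m or angle between cup's own z axis and vertical above 0.4 rad).
It fails at once if the hammer is pushed away or knocked over (distance of hammer from where it was at the start of the episode above 0.025 m).
It fails at once if the graver is pushed away or knocked over (distance of graver from where it was at the start of the episode above 0.025 m).
It also fails if it takes over 72 s, if anything falls off the work surface, if the arm or the gripper's body presses on something with over 40 N, if the wrist force passes 120 N, or if a joint passes its speed limit or range.

## Working session

There is one attempt and no reset: what is moved stays moved. The work goes in short steps, Python scripts to look and compute and a tool call to move; the robot and the scene stay as the last step left them, time stands still between calls to the robot, and variables do not carry over. Pictures are saved under pics/ and viewed, and the job is handed in when it is done.

Besides the shell and the picture viewer there is one more tool, called after ">>>" as name(argument=value, ...), one argument or row to a line, values as JSON. jog_arm: Moves the arm, as the interface text tells. Its arguments: {"type":"object","properties":{"deltas":{"type":"string"},"squeeze":{"type":"number"}},"required":["deltas"]}

```bash
mkdir -p pics; cat > h.py <<'E'
import numpy as np, cv2
from cell import manip, optics, workorder
def save(n,im): cv2.imwrite('pics/'+n+'.png',cv2.cvtColor(im,cv2.COLOR_RGB2BGR))
def back(cal,u,v,d):
    K=np.array(cal['intrinsics']);R=np.array(cal['R']);t=np.array(cal['t'])
    c=np.linalg.inv(K)@np.array([u,v,1.0])*d
    return R.T@(c-t)
def ray(cal,u,v):
    K=np.array(cal['intrinsics']);R=np.array(cal['R']);t=np.array(cal['t'])
    return -R.T@t, R.T@(np.linalg.inv(K)@np.array([u,v,1.0]))
def atz(cal,u,v,z):
    o,d=ray(cal,u,v); return o+d*(z-o[2])/d[2]
E
python3 - <<'E'
from h import *
print(manip.read_state())
for n in ['scene','top','wrist']:
    c=optics.get_calibration(n);print(n,c)
    p,d=optics.camera(n);save(n+'0',p);np.savez('pics/'+n+'0.npz',p=p,d=d)
E
```

```text
{'clock': 0.0, 'joints': array([ 1.18539136e+00,  3.00475484e-01,  1.52156558e+00, -1.12645781e-05,
        1.32071879e+00, -6.65869814e-02]), 'qd': array([ 0.00028694,  0.00142772, -0.00126941, -0.00116691, -0.00012252,
       -0.0021691 ]), 'effort': array([ 1.00079007e-03, -5.31803584e+01, -3.52741349e+01,  7.08603510e-02,
        2.43503298e-02, -1.34575030e-04]), 'eef_pos': array([172.30252945, 522.06110866, 223.69047763]), 'eef_rot': array([-3.14042731e+00, -6.67761650e-05,  2.82277742e+00]), 'wrist_force': array([0.41189698, 0.32458913, 0.0220662 ]), 'moment': array([ 0.03829366, -0.04283862, -0.0425995 ]), 'finger_gap': 93.78957265417927}
scene {'intrinsics': array([[434.60546707,   0.        , 329.40259948],
       [  0.        , 434.60546707, 236.68432442],
       [  0.        ,   0.        ,   1.        ]]), 'R': array([[-0.77918523,  0.62634517,  0.0237089 ],
       [ 0.30999892,  0.41796829, -0.85393394],
       [-0.54476697, -0.65802298, -0.51984104]]), 't': array([ 413.4097244 , -115.83169776, 1320.69910896])}
top {'intrinsics': array([[560.43272958,   0.        , 319.
[... 154 characters left out ...]
-0.00728491],
       [-0.99706278,  0.00728198, -0.07624165],
       [ 0.07629094,  0.00674919, -0.99706276]]), 't': array([  61.09544735,  581.07062506, 1250.42168591])}
wrist {'intrinsics': array([[371.64829954,   0.        , 315.04932023],
       [  0.        , 371.64829954, 242.36609396],
       [  0.        ,   0.        ,   1.        ]]), 'hand_eye': array([[-8.13714158e-04, -9.62536144e-01, -2.71152189e-01,
         7.86780478e+01],
       [ 9.99999153e-01, -5.07699265e-04, -1.19871640e-03,
         1.71404336e-01],
       [ 1.01614410e-03, -2.71152934e-01,  9.62535742e-01,
        -1.60690158e+02],
       [ 0.00000000e+00,  0.00000000e+00,  0.00000000e+00,
         1.00000000e+00]])}
```

View pics/scene0.png

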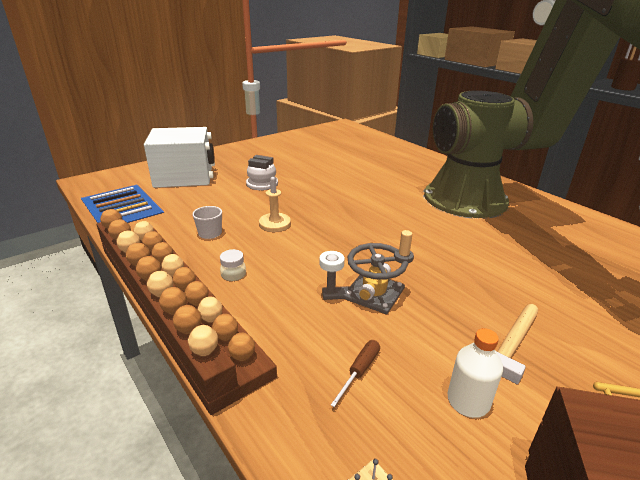

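View pics/top0.png

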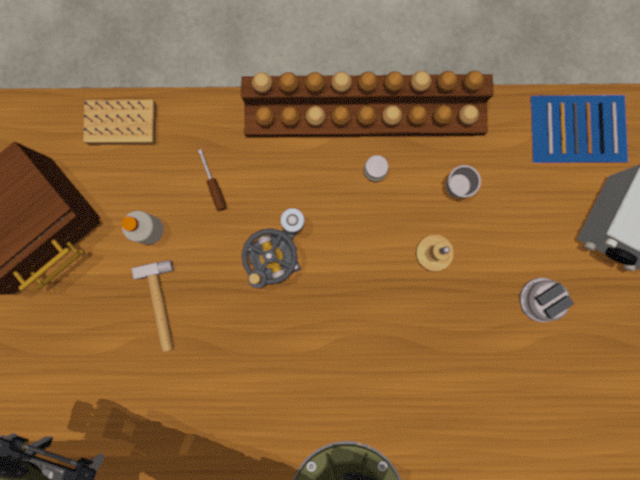

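View pics/wrist0.png

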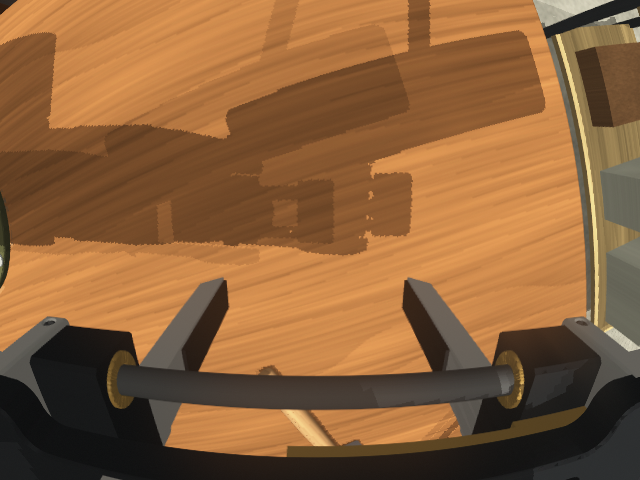

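The scene view shows the ring on its post at (331,261), the wheel around (378,262), the crank grip at (405,245) and the peg stand at (274,215). In the top view the ring is at (292,221), the wheel hub about (269,257), the crank at (255,279) and the stand at (435,253). I'll enlarge these.

```bash
python3 - <<'E'
from h import *
t=np.load('pics/top0.npz');s=np.load('pics/scene0.npz')
def crop(im,u0,v0,w,h,k,n):
    c=cv2.resize(im[v0:v0+h,u0:u0+w],None,fx=k,fy=k,interpolation=cv2.INTER_CUBIC)
    for i in range(0,w,10):
        cv2.line(c,(i*k,0),(i*k,6 if i%50 else 14),(255,0,0),1)
        cv2.putText(c,str(u0+i),(i*k,24),0,.35,(255,0,0),1)
    for i in range(0,h,10):
        cv2.line(c,(0,i*k),(6,i*k),(255,0,0),1);cv2.putText(c,str(v0+i),(8,i*k+4),0,.35,(255,0,0),1)
    save(n,c)
crop(t['p'],230,200,90,90,6,'tc1');crop(t['p'],410,225,60,55,10,'tc2')
crop(s['p'],315,225,110,90,7,'sc1');crop(s['p'],250,170,50,70,8,'sc2')
ct=optics.get_calibration('top');cs=optics.get_calibration('scene')
for n,(u,v),cal,D in [('ring top',(292,221),ct,t['d']),('hub',(269,257),ct,t['d']),('crank',(255,279),ct,t['d']),('stand',(430,260),ct,t['d']),('pegtop',(446,250),ct,t['d']),('jar',(376,168),ct,t['d']),('cup',(463,181),ct,t['d']),('bottle',(131,224),ct,t['d'])]:
    d=D[v,u];print(n,d,back(cal,u,v,d).round(1))
E
```

```text
ring top 1203.8861 [616.2 115.8  94.6]
hub 1196.2106 [539.1 165.   96.7]
crank 1141.5667 [492.1 188.5 148.1]
stand 1273.6007 [ 533.4 -193.3   16.3]
pegtop 1158.4043 [ 549.3 -204.6  132.9]
jar 1248.6604 [737.6 -69.7  57.7]
cup 1297.2495 [ 716.1 -275.5    6. ]
bottle 1160.2603 [607.5 446.7 139.9]
```

View pics/tc1.png

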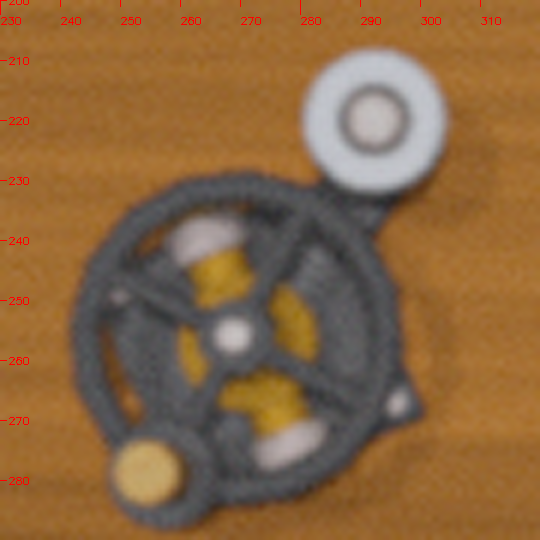

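View pics/tc2.png

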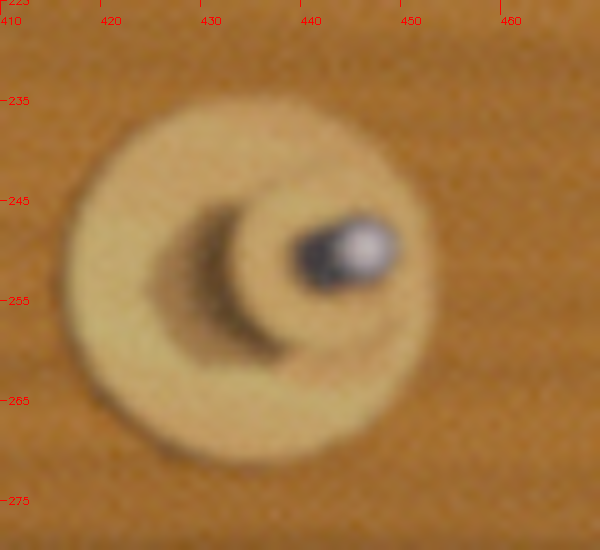

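View pics/sc1.png

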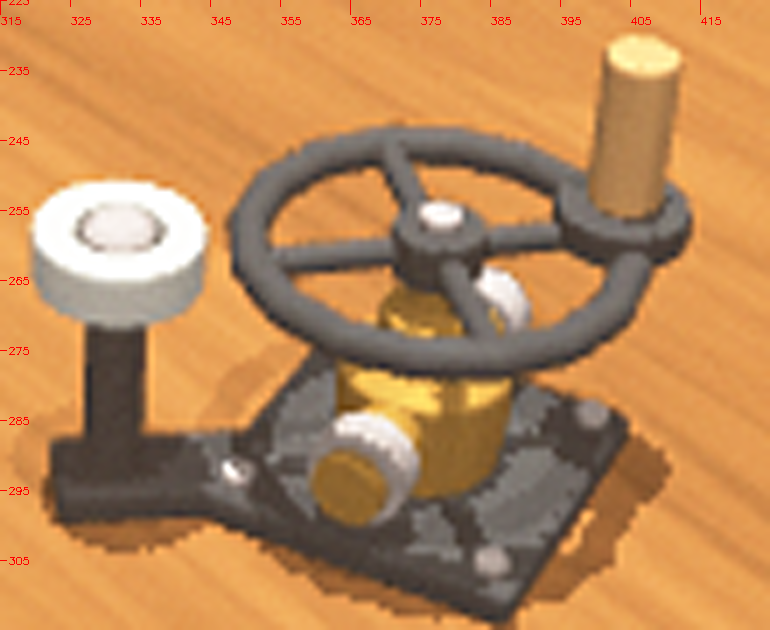

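View pics/sc2.png

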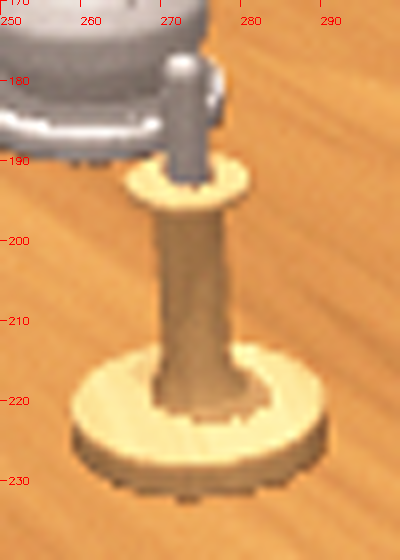

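```bash
python3 - <<'E'
from h import *
ct=optics.get_calibration('top');cs=optics.get_calibration('scene')
P={'ring top':((292,219.5),(331.6,257.4),96),'hub top':((268.3,255.3),(377.4,255.1),97),'crank top':((254.2,278.2),(406.6,232.4),145),'peg top':((446.3,249.2),(272.4,177.3),135),'collar':((441.7,250.2),(273,192),95)}
for n,(a,b,z) in P.items():
    o1,d1=ray(ct,*a);o2,d2=ray(cs,*b)
    d1/=np.linalg.norm(d1);d2/=np.linalg.norm(d2)
    A=np.stack([d1,-d2],1);x=np.linalg.lstsq(A,o2-o1,rcond=None)[0]
    p,q=o1+d1*x[0],o2+d2*x[1]
    print(n,'tri',((p+q)/2).round(1),'gap',np.linalg.norm(p-q).round(1),'top@z',atz(ct,*a,z).round(1),'scene@z',atz(cs,*b,z).round(1))
# depth based robust: top ring annulus
t=np.load('pics/top0.npz');s=np.load('pics/scene0.npz')
def cloud(cal,D,u0,u1,v0,v1):
    vv,uu=np.mgrid[v0:v1,u0:u1];d=D[v0:v1,u0:u1].ravel()
    K=cal['intrinsics'];pc=np.stack([(uu.ravel()-K[0,2])/K[0,0]*d,(vv.ravel()-K[1,2])/K[1,1]*d,d],1)
    return ((pc-cal['t'])@cal['R'])[d>0]
for n,b,zr in [('ring',(278,306,205,235),(85,105)),('crank',(246,263,270,287),(135,160)),('peg',(436,455,240,258),(125,145)),('bench',(330,400,270,330),(-20,20)),('standfoot',(410,460,230,275),(10,26)),('collar',(425,460,230,275),(85,105)),('wheel',(238,302,225,287),(80,102))]:
    for nm,cal,D in [('top',ct,t['d'])]:
        c=cloud(cal,D,*b);c=c[(c[:,2]>zr[0])&(c[:,2]<zr[1])]
        print(n,len(c),np.median(c[:,2]).round(1),((c.min(0)+c.max(0))/2).round(1),(c.max(0)-c.min(0)).round(1),c.mean(0).round(1))
for n,b,zr in [('ring',(315,350,245,275),(90,105)),('crank',(398,415,225,240),(140,155)),('bench',(300,330,310,350),(-20,20)),('collar',(262,285,185,200),(88,105)),('standfoot',(255,293,205,235),(10,25))]:
    c=cloud(cs,s['d'],*b);c=c[(c[:,2]>zr[0])&(c[:,2]<zr[1])]
    print('S',n,len(c),np.median(c[:,2]).round(1),((c.min(0)+c.max(0))/2).round(1),(c.max(0)-c.min(0)).round(1),c.mean(0).round(1))
E
```

```text
ring top tri [619.6 115.1  97.7] gap 1.4 top@z [619.3 115.7  96. ] scene@z [618.4 112.6  96. ]
hub top tri [543.2 165.6  99.7] gap 1.7 top@z [542.7 166.5  97. ] scene@z [540.8 162.3  97. ]
crank top tri [493.9 190.2 146.5] gap 0.3 top@z [493.8 190.5 145. ] scene@z [491.9 188.4 145. ]
peg top tri [ 551.4 -204.8  137.5] gap 1.7 top@z [ 550.8 -204.8  135. ] scene@z [ 548.9 -210.5  135. ]
collar tri [ 551.9 -203.9   97.5] gap 2.4 top@z [ 551.1 -203.8   95. ] scene@z [ 549.8 -209.5   95. ]
ring 426 95.3 [615.6 119.2  93.5] [54.2 54.3 16.9] [617.1 117.4  95.1]
crank 89 144.2 [493.2 191.5 142.8] [18.5 20.5 14. ] [493.4 191.3 144. ]
peg 44 131.6 [ 550.6 -204.1  131.4] [14.4 14.1  9.9] [ 550.7 -203.8  131.6]
bench 4186 -0.6 [444.8 -44.9  -0.7] [135.7 159.9  18.5] [444.5 -44.6  -0.6]
standfoot 725 15.1 [ 550.6 -203.7   18. ] [80.3 82.7 15.8] [ 548.9 -197.4   15.4]
collar 213 94.4 [ 550.7 -204.4   96.6] [36.9 39.2 16.7] [ 550.1 -202.5   94.6]
wheel 1418 90.1 [543.2 161.6  91.1] [131.5 130.5  21.5] [545.1 162.8  90.3]
S ring 368 97.8 [611.  115.9  95.9] [68.  51.9 11.6] [620.8 118.6  97. ]
S crank 74 145.9 [492.9 189.7 144.7] [22.5 22.   8.1] [496.7 191.3 145.5]
S bench 1198 2.2 [704.8 171.6   2. ] [108.2 117.2   6.4] [706.9 174.4   2.2]
S collar 95 97.5 [ 552.7 -205.7   96.5] [36.9 39.7 16.5] [ 555.  -201.1   97.5]
S standfoot 378 18.0 [ 552.5 -206.3   17.5] [85.  84.4 14.9] [ 558.3 -195.3   17.7]
```

Two-view and depth measurements agree:

| Point | Position, mm | Check |
|---|---|---|
| Ring | (619.3, 115.5), top at about 96–97 | 92 mm from the wheel axis, as stated |
| Wheel axis | (542.5, 166) | – |
| Crank | (493.8, 190.5), top at about 145 | 54.5 mm from the axis, stated 55 |
| Peg | (551, -204.5), collar at about 95–97 | – |

Next I'll plan the approach.

```bash
cat >> h.py <<'E'
def rel(cmd,yaw,tgt,yaw2):
    d=np.array(tgt)-np.array(cmd); c,s=np.cos(yaw),np.sin(yaw)
    return np.array([d[0]*c+d[1]*s, d[0]*s-d[1]*c, -d[2], -(yaw2-yaw)])
def fwd(cmd,yaw,r):
    c,s=np.cos(yaw),np.sin(yaw)
    return np.array([cmd[0]+r[0]*c+r[1]*s, cmd[1]+r[0]*s-r[1]*c, cmd[2]-r[2]]), yaw-r[3]
E
python3 - <<'E'
from h import *
r=rel([172.382,522.277,224.246],2.8228,[619.3,115.5,200],2.560)
print(r)
for i in range(1,11): print(np.round(r*i/10,3))
E
```

```text
[-5.51891980e+02 -2.46208182e+02  2.42460000e+01  2.62800000e-01]
[-5.5189e+01 -2.4621e+01  2.4250e+00  2.6000e-02]
[-1.10378e+02 -4.92420e+01  4.84900e+00  5.30000e-02]
[-1.65568e+02 -7.38620e+01  7.27400e+00  7.90000e-02]
[-2.20757e+02 -9.84830e+01  9.69800e+00  1.05000e-01]
[-2.75946e+02 -1.23104e+02  1.21230e+01  1.31000e-01]
[-3.31135e+02 -1.47725e+02  1.45480e+01  1.58000e-01]
[-3.86324e+02 -1.72346e+02  1.69720e+01  1.84000e-01]
[-4.41514e+02 -1.96967e+02  1.93970e+01  2.10000e-01]
[-4.96703e+02 -2.21587e+02  2.18210e+01  2.37000e-01]
[-5.51892e+02 -2.46208e+02  2.42460e+01  2.63000e-01]
```

>>> jog_arm(
  deltas="-55 -24.5 0 0.026 80; -110 -49 0 0.053 80; -166 -74 0 0.079 80; -221 -98.5 0 0.105 80; -276 -123 0 0.131 80; -331 -148 0 0.158 80; -386 -172 5 0.184 80; -441.5 -197 12 0.21 80; -497 -221.5 18 0.237 80; -552 -246 24 0.263 80",
  squeeze=30,
)

```text
clock: 1.4
eef_pos: [620.7, 114.1, 199.8]
eef_rot: [-3.141, -0.0, 2.559]
wrist_force: [0.4, 0.7, 0.1]
finger_gap: 79.8
```

```bash
python3 - <<'E'
from h import *
print(fwd([172.382,522.277,224.246],2.8228,[-552,-246,24,.263]))
s=manip.read_state();print(s)
p,d=optics.camera('wrist');save('w1',p);np.savez('pics/w1.npz',p=p,d=d,pos=s['eef_pos'],rot=s['eef_rot'])
E
```

```text
(array([619.46782555, 115.66383667, 200.246     ]), 2.5598)
{'clock': 1.4, 'joints': array([ 1.23671461e-01,  5.00712115e-01,  1.29968066e+00,  6.16446579e-05,
        1.34153131e+00, -8.64325103e-01]), 'qd': array([-6.10288982e-01,  6.60501208e-01, -8.47744307e-01, -7.40854940e-04,
        1.77176235e-01, -4.03573643e-01]), 'effort': array([  2.28910938, -69.81095552, -29.35332298,  -0.0969679 ,
        -0.26417001,   0.77348907]), 'eef_pos': array([620.67413006, 114.05034353, 199.81980173]), 'eef_rot': array([-3.14142316e+00, -2.91074079e-04,  2.55877885e+00]), 'wrist_force': array([0.37525309, 0.65013904, 0.10963772]), 'moment': array([ 0.01464452,  0.0082978 , -0.03851196]), 'finger_gap': 79.84639428063788}
```

View pics/w1.png

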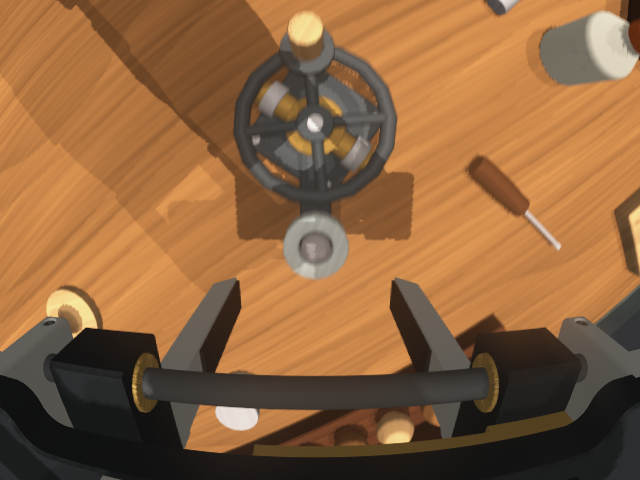

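The wrist view shows the ring at (316,245), with its post in the hole, the wheel hub at (315,123) and the crank top at (306,29). I'll locate them from this pose.

```bash
cat >> h.py <<'E'
from scipy.spatial.transform import Rotation as Ro
def wray(u,v,pos,rot):
    c=optics.get_calibration('wrist');K=c['intrinsics'];H=c['hand_eye']
    x,y=(u-K[0,2]),(v-K[1,2]);r=np.hypot(x,y);th=r/K[0,0]
    d=np.array([np.sin(th)*x/max(r,1e-9),np.sin(th)*y/max(r,1e-9),np.cos(th)])
    R=Ro.from_euler('xyz',rot).as_matrix()
    return R@H[:3,3]+pos, R@(H[:3,:3]@d)
def watz(u,v,pos,rot,z):
    o,d=wray(u,v,pos,rot);return o+d*(z-o[2])/d[2]
E
python3 - <<'E'
from h import *
s=manip.read_state();print(s['clock'],s['eef_pos'],s['eef_rot'],abs(s['qd']).max())
p,d=optics.camera('wrist');save('w2',p);np.savez('pics/w2.npz',p=p,d=d,pos=s['eef_pos'],rot=s['eef_rot'])
s=np.load('pics/w1.npz')
for n,u,v,z in [('ring',316,245,96),('hub',315,123,97),('crank',306,29,145)]: print(n,watz(u,v,s['pos'],s['rot'],z).round(1))
k=4;x,y=270,190;c=cv2.resize(p[y:y+110,x:x+110],None,fx=5,fy=5,interpolation=cv2.INTER_CUBIC);save('w2c',c)
E
```

```text
1.45 [623.85799456 109.04404763 198.06853898] [-3.13983579e+00 -1.11369057e-04  2.55375137e+00] 0.11309756485319612
ring [619.2 115.7  96. ]
hub [544.7 164.1  97. ]
crank [496.6 189.7 145. ]
```

View pics/w2c.png

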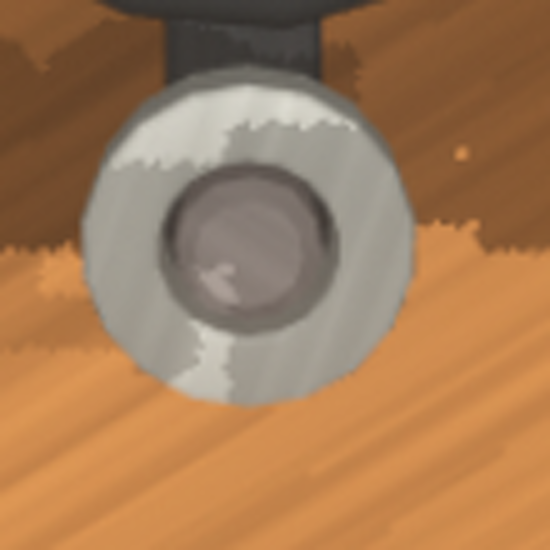

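>>> jog_arm(
  deltas="0 0 0 0 75; 0 0 0 0 75; 0 0 18 0 75; 0 0 36 0 75; 0 0 54 0 75; 0 0 72 0 75; 0 0 88 0 75; 0 0 100 0 75; 0 0 107 0 75; 0 0 107 0 75",
)

```text
clock: 2.75
eef_pos: [619.4, 115.7, 93.0]
eef_rot: [-3.141, -0.0, 2.56]
wrist_force: [-0.2, -0.8, 0.2]
finger_gap: 75.1
```

>>> jog_arm(
  deltas="0 0 0 0 30; 0 0 0 0 30; 0 0 0 0 30; 0 0 0 0 30; 0 0 0 0 30; 0 0 0 0 30; 0 0 0 0 30; 0 0 -4 0 30; 0 0 -8 0 30; 0 0 -12 0 30",
  squeeze=30,
)

```text
clock: 4.0
eef_pos: [619.4, 115.6, 105.4]
eef_rot: [-3.141, -0.0, 2.56]
wrist_force: [0.6, 0.0, -0.7]
finger_gap: 48.5
```

>>> jog_arm(
  deltas="0 0 -25 0 30; 0 0 -55 0 30; -8 -20 -75 0 30; -23 -60 -75 0 30; -43 -110 -75 0 30; -64 -165 -75 0 30; -84 -217 -75 0 30; -101 -260 -75 0 30; -113 -290 -75 0 30; -118.5 -305 -75 0 30",
)

```text
clock: 5.25
eef_pos: [549.8, -206.4, 180.2]
eef_rot: [-3.141, -0.0, 2.558]
wrist_force: [-0.3, -0.2, 0.3]
finger_gap: 48.9
```

>>> jog_arm(
  deltas="0 0 0 0 30; 0 0 0 0 30; 0 0 0 0 30; 0 0 0 0 30; 0 0 5 0 30; 0 0 10 0 30; 0 0 13 0 30; 0 0 13 0 30; 0 0 13 0 30; 0 0 13 0 30",
)

```text
clock: 6.5
eef_pos: [550.9, -204.3, 167.4]
eef_rot: [3.142, 0.0, 2.56]
wrist_force: [-0.4, 0.0, -0.4]
finger_gap: 49.0
```

```bash
python3 - <<'E'
from h import *
print(fwd([619.47,115.66,105.25],2.5598,[-118.5,-305,-62,0]))
s=manip.read_state();print(s['clock'],s['eef_pos'],s['eef_rot'],abs(s['qd']).max())
for n in ['wrist','top','scene']:
    p,d=optics.camera(n);save(n+'3',p);np.savez('pics/'+n+'3.npz',p=p,d=d,pos=s['eef_pos'],rot=s['eef_rot'])
    if n=='scene': save('scene3c',cv2.resize(p[120:240,210:340],None,fx=5,fy=5,interpolation=cv2.INTER_CUBIC))
E
```

```text
(array([ 550.86987271, -204.27948262,  167.25      ]), 2.5598)
6.5 [ 550.94074048 -204.31661844  167.41811069] [3.14157138e+00 3.23492976e-04 2.55975990e+00] 0.0015344548168827053
```

View pics/wrist3.png

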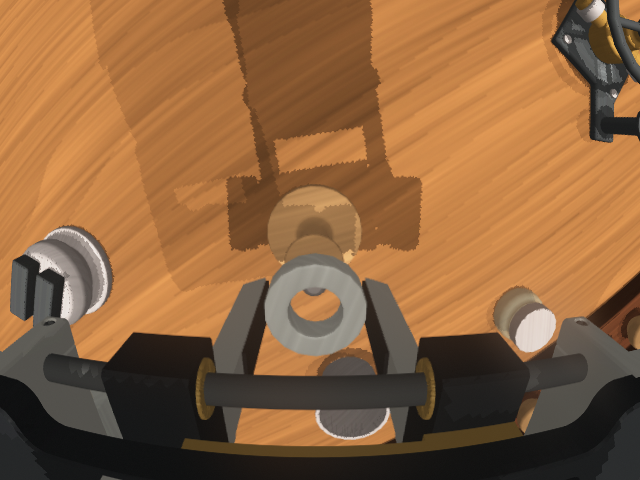

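View pics/scene3c.png

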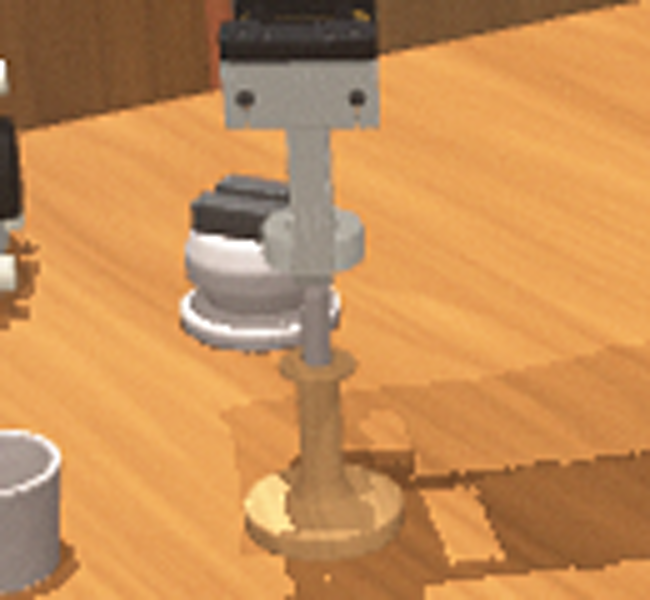

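```bash
python3 - <<'E'
from h import *
s=np.load('pics/wrist3.npz')
p=s['p'];save('w3c',cv2.resize(p[180:360,240:390],None,fx=4,fy=4,interpolation=cv2.INTER_CUBIC))
for n,u,v,z in [('foot',314.5,228,15),('ringtop',316,305,171.5),('hole',316,311,171.5)]: print(n,watz(u,v,s['pos'],s['rot'],z).round(1))
E
```

```text
foot [ 547.8 -203.    15. ]
ringtop [ 547.6 -201.5  171.5]
hole [ 550.2 -203.2  171.5]
```

View pics/w3c.png

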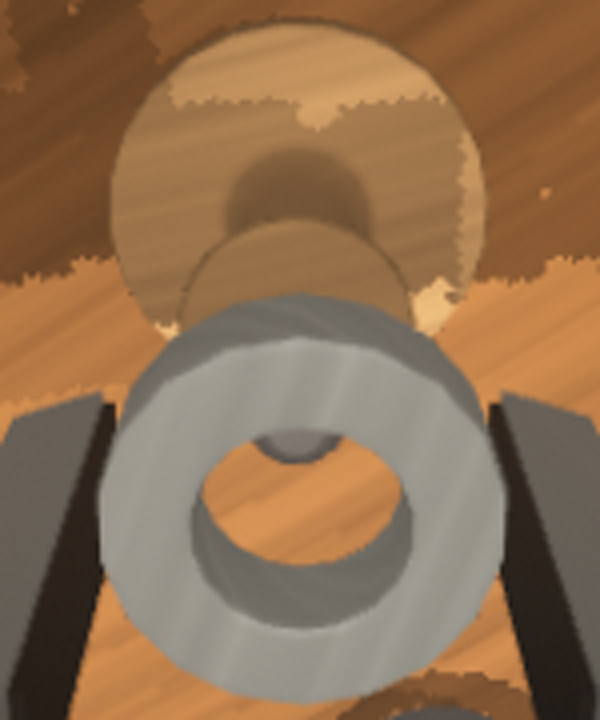

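Ring and peg line up within about 2 mm, against 5.5 mm of clearance. I'll lower the ring to just above the collar.

>>> jog_arm(
  deltas="0 0 8 0 30; 0 0 16 0 30; 0 0 24 0 30; 0 0 32 0 30; 0 0 40 0 30; 0 0 46 0 30; 0 0 51 0 30; 0 0 55 0 30; 0 0 55 0 30; 0 0 55 0 30",
)

```text
clock: 7.9
eef_pos: [551.0, -204.3, 112.5]
eef_rot: [3.142, 0.0, 2.56]
wrist_force: [-0.4, 0.6, -1.4]
finger_gap: 48.9
```

>>> jog_arm(
  deltas="0 0 1 0 56; 0 0 1 0 62; 0 0 1 0 72; 0 0 1 0 76; 0 0 1 0 76; 0 0 -15 0 76; 0 0 -40 0 76; 0 0 -70 0 76; 0 0 -100 0 76; 0 0 -100 0 76",
)

```text
clock: 9.15
eef_pos: [551.7, -204.6, 215.6]
eef_rot: [3.141, 0.005, 2.56]
wrist_force: [-0.5, 0.9, 0.6]
finger_gap: 76.0
```

```bash
python3 - <<'E'
from h import *
s=manip.read_state();print(s['clock'],s['eef_pos'],s['eef_rot'],abs(s['qd']).max())
for n in ['wrist','scene']:
    p,d=optics.camera(n);save(n+'4',p)
    if n=='scene': save('scene4c',cv2.resize(p[150:250,220:350],None,fx=5,fy=5,interpolation=cv2.INTER_CUBIC))
E
```

```text
9.15 [ 551.66400399 -204.61616023  215.58404757] [3.14076855 0.00500167 2.55980027] 0.05612801937908745
```

View pics/wrist4.png

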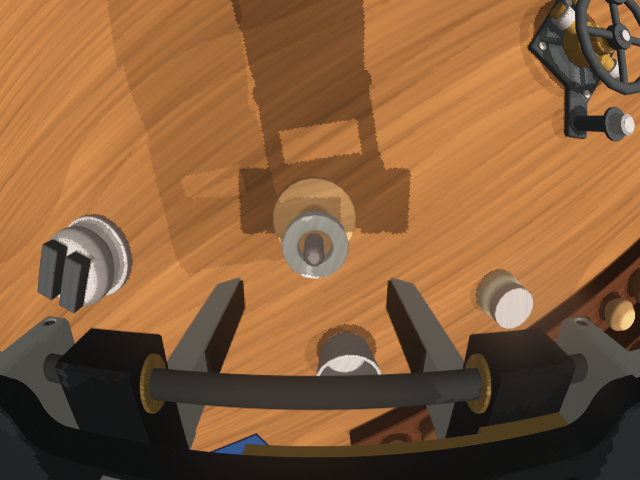

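View pics/scene4c.png

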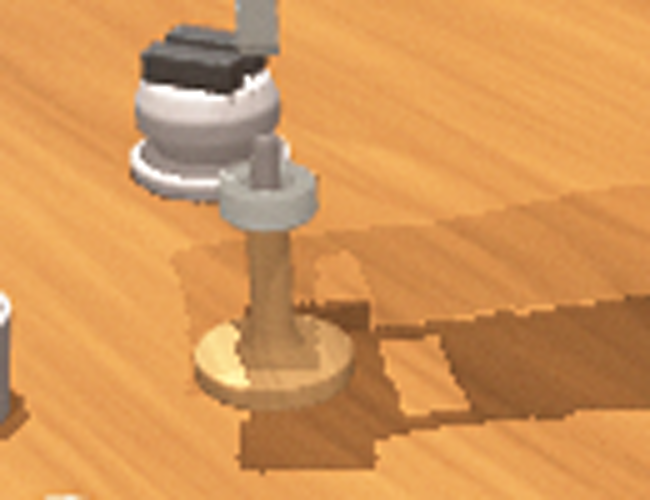

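The ring hangs on the collar, with the peg through its hole at (315,246) in the wrist view, and the fingers are clear. Next I'll go above the crank.

>>> jog_arm(
  deltas="12 14 -13 0 76; 38 43 -13 0 76; 74 84 -13 0 76; 114 129 -13 0 76; 154 174 -13 0 76; 194 219 -13 0 76; 226 255 -13 0 70; 248 280 -13 0 60; 260 293.5 -13 0 60; 264.5 298.5 -13 0 60",
)

```text
clock: 10.5
eef_pos: [493.5, 191.1, 225.3]
eef_rot: [-3.141, -0.0, 2.561]
wrist_force: [-0.0, -0.9, -0.4]
finger_gap: 60.0
```

>>> jog_arm(
  deltas="0 0 0 0 60; 0 0 0 0 60; 0 0 0 0 60; 0 0 0 0 60; 0 0 0 0 60; 0 0 0 0 60; 0 0 0 0 60; 0 0 0 0 60; 0 0 0 0 60; 0 0 0 0 60",
)

```text
clock: 11.75
eef_pos: [493.9, 190.5, 225.3]
eef_rot: [-3.142, 0.0, 2.56]
wrist_force: [-0.2, -0.1, 0.0]
finger_gap: 60.1
```

```bash
python3 - <<'E'
from h import *
print(fwd([550.87,-204.28,212.25],2.5598,[264.5,298.5,-13,0]))
s=manip.read_state();print(s['clock'],s['eef_pos'],s['eef_rot'],abs(s['qd']).max())
p,d=optics.camera('wrist');save('w5',p);np.savez('pics/w5.npz',p=p,d=d,pos=s['eef_pos'],rot=s['eef_rot'])
E
```

```text
(array([493.91831291, 190.45916114, 225.25      ]), 2.5598)
11.75 [493.91095551 190.45867122 225.25170718] [-3.14157017e+00  2.15681644e-05  2.55978792e+00] 0.0016457220319483021
```

View pics/w5.png

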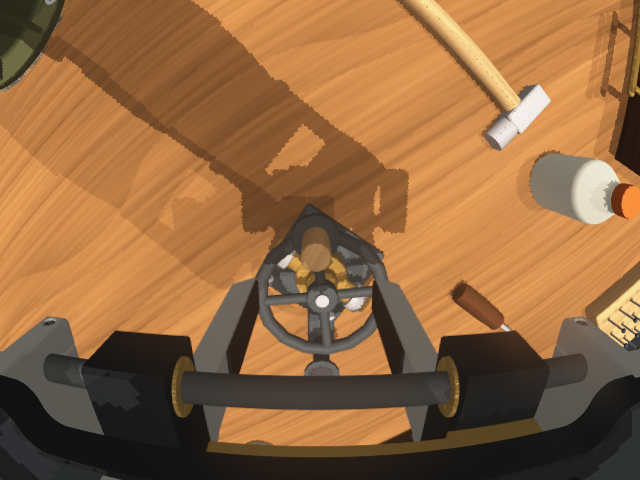

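```bash
python3 - <<'E'
from h import *
s=np.load('pics/w5.npz')
p=s['p'];save('w5c',cv2.resize(p[200:380,240:400],None,fx=4,fy=4,interpolation=cv2.INTER_CUBIC))
for n,u,v,z in [('cranktop?',316,258,145),('hub',322,301,97)]: print(n,watz(u,v,s['pos'],s['rot'],z).round(1))
E
```

```text
cranktop? [494.5 190.8 145. ]
hub [542.8 165.2  97. ]
```

View pics/w5c.png

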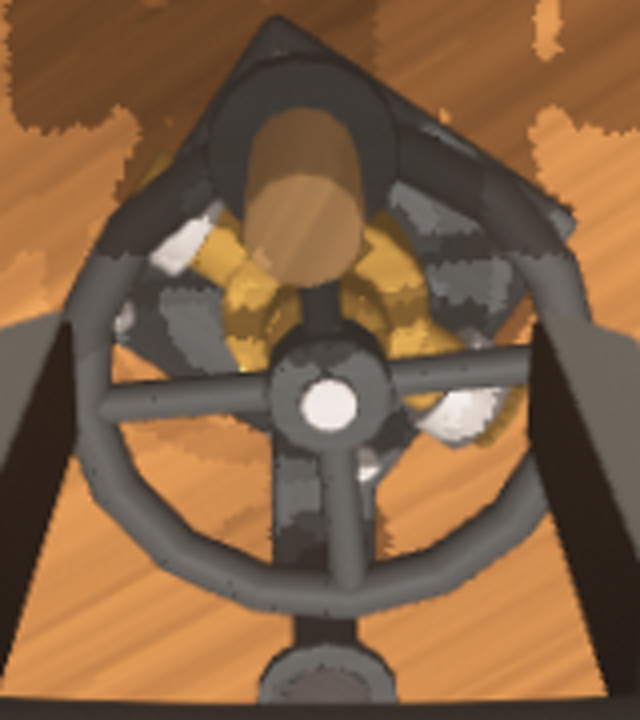

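The crank top is at (315.6,257.3), giving (494.3, 190.7). The axis is at (542.7, 165.5), so the radius is 54.5 mm, as expected. I'll descend and pinch.

>>> jog_arm(
  deltas="0 0 14 0 60; 0 0 30 0 60; 0 0 46 0 60; 0 0 62 0 60; 0 0 78 0 60; 0 0 90 0 60; 0 0 97 0 60; 0 0 100 0 60; 0 0 100 0 60; 0 0 100 0 60",
)

```text
clock: 13.05
eef_pos: [494.1, 190.5, 125.7]
eef_rot: [3.141, 0.0, 2.56]
wrist_force: [-0.3, 0.2, 0.8]
finger_gap: 60.1
```

>>> jog_arm(
  deltas="0 0 0 0 10; 0 0 0 0 10; 0 0 0 0 10; 0 0 0 0 10; 0 0 0 0 10; 0 0 0 0 10; 0 0 0 0 10; 0 0 0 0 10; 0 0 0 0 10; 0 0 0 0 10",
  squeeze=30,
)

```text
clock: 14.3
eef_pos: [493.9, 190.5, 125.3]
eef_rot: [3.142, 0.0, 2.56]
wrist_force: [0.6, -0.1, 0.3]
finger_gap: 21.6
```

```bash
cat > crank.py <<'E'
from h import *
import sys
# usage: a0 a1 n  [c0x c0y]: rows from the commanded angle a0 to a1 (deg) about axis
C=np.array([542.7,165.6]);Rr=float(sys.argv[5]) if len(sys.argv)>5 else 55.
a0,a1,n=map(float,sys.argv[1:4]);yaw=2.5598
cmd=np.array([float(x) for x in sys.argv[4].split(',')])
for i in range(1,int(n)+1):
    a=np.radians(a0+(a1-a0)*i/n);t=C+Rr*np.array([np.cos(a),np.sin(a)])
    r=rel([*cmd,0],yaw,[*t,0],yaw);print('%.1f %.1f'%(r[0],r[1]),end='; ')
q,_=fwd([*cmd,0],yaw,[round(r[0],1),round(r[1],1),0,0]);print('\nend cmd',q.round(2),'angle',np.degrees(np.arctan2(q[1]-C[1],q[0]-C[0])).round(2))
E
python3 - <<'E'
from h import *
s=manip.read_state();print(s['wrist_force'],s['eef_pos'])
E
python3 crank.py 152.6 32.6 10 493.92,190.46
python3 crank.py 152.6 92.6 10 493.92,190.46
```

```text
[ 0.59360739 -0.10054097  0.34121953] [493.94130904 190.47266059 125.27291739]
0.3 11.8; -2.1 23.1; -6.8 33.6; -13.6 42.9; -22.1 50.6; -32.1 56.3; -43.0 59.8; -54.5 61.0; -65.9 59.8; -76.8 56.3; 
end cmd [589.02 195.29   0.  ] angle 32.66
0.6 6.1; 0.3 11.8; -0.6 17.5; -2.1 23.1; -4.2 28.5; -6.8 33.6; -10.0 38.4; -13.6 42.9; -17.7 47.0; -22.1 50.6; 
end cmd [540.19 220.59   0.  ] angle 92.61
```

The grip is held at a gap of 21.6 mm. I'll turn a first 60° clockwise and watch the forces.

>>> jog_arm(
  deltas="0.6 6.1 0 0 10; 0.3 11.8 0 0 10; -0.6 17.5 0 0 10; -2.1 23.1 0 0 10; -4.2 28.5 0 0 10; -6.8 33.6 0 0 10; -10.0 38.4 0 0 10; -13.6 42.9 0 0 10; -17.7 47.0 0 0 10; -22.1 50.6 0 0 10",
)

```text
clock: 15.55
eef_pos: [540.4, 220.4, 125.2]
eef_rot: [-3.141, -0.0, 2.56]
wrist_force: [-1.3, -7.9, 3.9]
finger_gap: 21.5
```

```bash
python3 crank.py 92.6 -7.4 10 540.19,220.59
```

```text
-8.3 4.9; -17.2 8.3; -26.6 10.1; -36.2 10.3; -45.7 8.8; -54.7 5.7; -63.1 1.0; -70.6 -5.0; -76.8 -12.3; -81.8 -20.5; 
end cmd [597.27 158.51   0.  ] angle -7.4
```

>>> jog_arm(
  deltas="-8.3 4.9 0 0 10; -17.2 8.3 0 0 10; -26.6 10.1 0 0 10; -36.2 10.3 0 0 10; -45.7 8.8 0 0 10; -54.7 5.7 0 0 10; -63.1 1.0 0 0 10; -70.6 -5.0 0 0 10; -76.8 -12.3 0 0 10; -81.8 -20.5 0 0 10",
)

```text
clock: 16.8
eef_pos: [597.4, 158.0, 125.3]
eef_rot: [3.141, 0.0, 2.56]
wrist_force: [-2.6, 2.9, 2.4]
finger_gap: 21.3
```

```bash
python3 crank.py -7.4 -57.4 10 597.27,158.51
```

```text
-1.9 -4.4; -3.4 -9.0; -4.5 -13.6; -5.2 -18.4; -5.5 -23.2; -5.4 -28.0; -4.8 -32.7; -3.9 -37.4; -2.5 -42.0; -0.7 -46.5; 
end cmd [572.3  119.28   0.  ] angle -57.42
```

>>> jog_arm(
  deltas="-1.9 -4.4 0 0 10; -3.4 -9.0 0 0 10; -4.5 -13.6 0 0 10; -5.2 -18.4 0 0 10; -5.5 -23.2 0 0 10; -5.4 -28.0 0 0 10; -4.8 -32.7 0 0 10; -3.9 -37.4 0 0 10; -2.5 -42.0 0 0 10; -0.7 -46.5 0 0 10",
)

```text
clock: 18.05
eef_pos: [572.1, 118.9, 125.3]
eef_rot: [-3.141, 0.0, 2.56]
wrist_force: [3.7, -3.0, 1.4]
finger_gap: 21.5
```

```bash
python3 crank.py -57.42 -73.42 10 572.3,119.28; python3 - <<'E'
from h import *
# base plate x axis: yellow/pipe stub direction from top image (first picture)
ct=optics.get_calibration('top')
a=atz(ct,230+205/6-.5,200+240/6-.5,40);b=atz(ct,230+290/6-.5,200+445/6-.5,40)
d=b-a;print(d,np.degrees(np.arctan2(d[1],d[0])),'x axis', np.degrees(np.arctan2(d[1],d[0]))+90)
E
```

```text
0.6 -1.4; 1.3 -2.8; 2.0 -4.1; 2.8 -5.5; 3.6 -6.8; 4.4 -8.1; 5.3 -9.3; 6.2 -10.6; 7.1 -11.8; 8.1 -13.0; 
end cmd [558.39 112.87   0.  ] angle -73.43
[-76.6637349  -31.68902951   0.        ] -157.54219773754718 x axis -67.54219773754718
```

>>> jog_arm(
  deltas="0.6 -1.4 0 0 10; 1.3 -2.8 0 0 10; 2.0 -4.1 0 0 10; 2.8 -5.5 0 0 10; 3.6 -6.8 0 0 10; 4.4 -8.1 0 0 10; 5.3 -9.3 0 0 10; 6.2 -10.6 0 0 10; 7.1 -11.8 0 0 10; 8.1 -13.0 0 0 10",
)

```text
clock: 19.3
eef_pos: [561.7, 114.9, 125.6]
eef_rot: [3.133, 0.006, 2.56]
wrist_force: [35.5, 20.0, -18.0]
finger_gap: 21.4
```

```bash
python3 - <<'E'
from h import *
s=manip.read_state();p=s['eef_pos'];print(p,s['wrist_force'],np.degrees(np.arctan2(p[1]-165.6,p[0]-542.7)),np.hypot(p[1]-165.6,p[0]-542.7))
E
python3 crank.py -73.43 -77.43 2 558.39,112.87
```

```text
[561.70752359 114.8619675  125.61558942] [ 35.46320798  19.983452   -17.9508039 ] -69.46300384954752 54.18149033463958
1.3 -1.4; 2.6 -2.8; 
end cmd [554.68 111.96   0.  ] angle -77.41
```

The wheel stopped with about 40 N of reaction at a crank angle of about -69°, against a predicted shut direction of -67.5°. So the valve is shut. I'll hold the push briefly, then ease back to -68° and plan the opening turns.

>>> jog_arm(
  deltas="0 0 0 0 10; 0 0 0 0 10; 0 0 0 0 10; -0.9 1.2 0 0 10; -1.9 2.4 0 0 10; -2.8 3.7 0 0 10; -3.7 4.9 0 0 10; -3.7 4.9 0 0 10; -3.7 4.9 0 0 10; -3.7 4.9 0 0 10",
)

```text
clock: 20.55
eef_pos: [563.6, 115.6, 125.3]
eef_rot: [3.142, -0.002, 2.56]
wrist_force: [-2.3, 5.3, 5.5]
finger_gap: 21.5
```

```bash
python3 - <<'E'
from h import *
s=manip.read_state();p=s['eef_pos'];print(p,s['wrist_force'],np.degrees(np.arctan2(p[1]-165.6,p[0]-542.7)),np.hypot(p[1]-165.6,p[0]-542.7))
q,_=fwd([558.39,112.87,0],2.5598,[-3.7,4.9,0,0]);print(q,np.degrees(np.arctan2(q[1]-165.6,q[0]-542.7)),np.hypot(q[1]-165.6,q[0]-542.7))
E
python3 crank.py -68 52 10 564.17,114.93 54.6
python3 crank.py 52 172 10 576.3,208.6 54.6
```

```text
[563.5570389  115.64680365 125.27718722] [-2.30183827  5.3218874   5.49697132] -67.33792103631181 54.132595512373015
[564.17393235 114.93061315   0.        ] -67.03253317549321 55.03195921128591
-4.6 9.5; -7.9 20.4; -8.8 31.8; -7.3 43.1; -3.6 53.9; 2.4 63.6; 10.2 72.0; 19.6 78.4; 30.1 82.8; 41.3 85.0; 
end cmd [576.37 208.64   0.  ] angle 51.96
11.4 -0.2; 22.5 -2.9; 32.8 -7.8; 41.9 -14.7; 49.4 -23.3; 54.8 -33.3; 58.1 -44.3; 59.0 -55.7; 57.6 -67.0; 53.8 -77.8; 
end cmd [488.6  173.16   0.  ] angle 172.04
```

>>> jog_arm(
  deltas="-4.6 9.5 0 0 10; -7.9 20.4 0 0 10; -8.8 31.8 0 0 10; -7.3 43.1 0 0 10; -3.6 53.9 0 0 10; 2.4 63.6 0 0 10; 10.2 72.0 0 0 10; 19.6 78.4 0 0 10; 30.1 82.8 0 0 10; 41.3 85.0 0 0 10",
)

```text
clock: 21.8
eef_pos: [576.4, 208.7, 125.4]
eef_rot: [-3.141, 0.001, 2.56]
wrist_force: [-1.2, -4.7, 6.2]
finger_gap: 21.2
```

```bash
python3 crank.py 52 172 10 576.37,208.64 54.6;python3 crank.py 172 292 10 488.67,173.16 54.6; python3 - <<'E'
from h import *
s=manip.read_state();p=s['eef_pos'];print(p,s['wrist_force'],np.degrees(np.arctan2(p[1]-165.6,p[0]-542.7)),np.hypot(p[1]-165.6,p[0]-542.7))
E
```

```text
11.4 -0.3; 22.6 -2.9; 32.9 -7.8; 41.9 -14.7; 49.4 -23.4; 54.9 -33.4; 58.1 -44.4; 59.1 -55.7; 57.6 -67.1; 53.8 -77.8; 
end cmd [488.67 173.2    0.  ] angle 171.99
-5.9 -9.7; -13.7 -18.0; -23.1 -24.5; -33.6 -28.9; -44.9 -31.0; -56.3 -30.8; -67.4 -28.1; -77.7 -23.3; -86.8 -16.3; -94.2 -7.7; 
end cmd [563.14 114.96   0.  ] angle -68.02
[576.36936882 208.73811771 125.3502228 ] [-1.21101974 -4.74297283  6.21767004] 52.027905942034316 54.72224041934482
```

>>> jog_arm(
  deltas="11.4 -0.3 0 0 10; 22.6 -2.9 0 0 10; 32.9 -7.8 0 0 10; 41.9 -14.7 0 0 10; 49.4 -23.4 0 0 10; 54.9 -33.4 0 0 10; 58.1 -44.4 0 0 10; 59.1 -55.7 0 0 10; 57.6 -67.1 0 0 10; 53.8 -77.8 0 0 10",
)

```text
clock: 23.05
eef_pos: [487.0, 173.5, 125.3]
eef_rot: [-3.141, -0.002, 2.56]
wrist_force: [-2.4, 3.2, 6.4]
finger_gap: 21.6
```

>>> jog_arm(
  deltas="-5.9 -9.7 0 0 10; -13.7 -18.0 0 0 10; -23.1 -24.5 0 0 10; -33.6 -28.9 0 0 10; -44.9 -31.0 0 0 10; -56.3 -30.8 0 0 10; -67.4 -28.1 0 0 10; -77.7 -23.3 0 0 10; -86.8 -16.3 0 0 10; -94.2 -7.7 0 0 10",
)

```text
clock: 24.3
eef_pos: [562.6, 115.2, 125.3]
eef_rot: [-3.141, -0.001, 2.56]
wrist_force: [-4.2, 4.3, 7.2]
finger_gap: 21.4
```

```bash
python3 crank.py -68 52 10 563.14,114.96 54.6; python3 - <<'E'
from h import *
s=manip.read_state();p=s['eef_pos'];print(p,s['wrist_force'],np.degrees(np.arctan2(p[1]-165.6,p[0]-542.7)),np.hypot(p[1]-165.6,p[0]-542.7),s['finger_gap'])
E
```

```text
-5.5 10.0; -8.8 21.0; -9.7 32.3; -8.2 43.7; -4.4 54.4; 1.5 64.2; 9.3 72.5; 18.7 79.0; 29.2 83.4; 40.5 85.5; 
end cmd [576.29 208.65   0.  ] angle 52.04
[562.56686828 115.20475578 125.28253194] [-4.17552436  4.26862895  7.19562923] -68.4845951007075 54.16985412490636 21.447308319547883
```

>>> jog_arm(
  deltas="-5.5 10.0 0 0 10; -8.8 21.0 0 0 10; -9.7 32.3 0 0 10; -8.2 43.7 0 0 10; -4.4 54.4 0 0 10; 1.5 64.2 0 0 10; 9.3 72.5 0 0 10; 18.7 79.0 0 0 10; 29.2 83.4 0 0 10; 40.5 85.5 0 0 10",
)

```text
clock: 25.55
eef_pos: [575.9, 209.1, 125.4]
eef_rot: [3.141, 0.0, 2.56]
wrist_force: [1.5, -1.9, 5.1]
finger_gap: 21.5
```

>>> jog_arm(
  deltas="11.4 -0.3 0 0 10; 22.6 -2.9 0 0 10; 32.9 -7.8 0 0 10; 41.9 -14.7 0 0 10; 49.4 -23.4 0 0 10; 54.9 -33.4 0 0 10; 58.1 -44.4 0 0 10; 59.1 -55.7 0 0 10; 57.6 -67.1 0 0 10; 53.8 -77.8 0 0 10",
)

```text
clock: 26.8
eef_pos: [487.0, 173.4, 125.3]
eef_rot: [-3.141, -0.002, 2.56]
wrist_force: [-1.0, 2.3, 5.8]
finger_gap: 21.3
```

>>> jog_arm(
  deltas="-5.9 -9.7 0 0 10; -13.7 -18.0 0 0 10; -23.1 -24.5 0 0 10; -33.6 -28.9 0 0 10; -44.9 -31.0 0 0 10; -56.3 -30.8 0 0 10; -67.4 -28.1 0 0 10; -77.7 -23.3 0 0 10; -86.8 -16.3 0 0 10; -94.2 -7.7 0 0 10",
)

```text
clock: 28.05
eef_pos: [562.3, 115.2, 125.3]
eef_rot: [-3.141, -0.001, 2.56]
wrist_force: [-4.4, 2.6, 8.5]
finger_gap: 21.4
```

>>> jog_arm(
  deltas="0 0 0 0 10; 0 0 0 0 10; 0 0 0 0 10; 0 0 0 0 10; 0 0 0 0 10; 0 0 0 0 10; 0 0 0 0 10; 0 0 0 0 10; 0 0 0 0 10; 0 0 0 0 10",
)

```text
clock: 29.3
eef_pos: [562.4, 115.3, 125.3]
eef_rot: [-3.142, -0.0, 2.56]
wrist_force: [1.3, 1.2, 4.4]
finger_gap: 21.5
```

```bash
python3 - <<'E'
from h import *
s=manip.read_state();p=s['eef_pos'];print(s['clock'],p,s['wrist_force'],abs(s['qd']).max(),np.degrees(np.arctan2(p[1]-165.6,p[0]-542.7)),np.hypot(p[1]-165.6,p[0]-542.7),s['finger_gap'])
for n in ['scene','top','wrist']:
    p,d=optics.camera(n);save(n+'9',p)
E
```

```text
29.3 [562.42899077 115.32464102 125.29846329] [1.29744421 1.21381364 4.36694951] 0.0017833292388151172 -68.57402937544462 54.00782163271699 21.502786196328273
```

View pics/scene9.png

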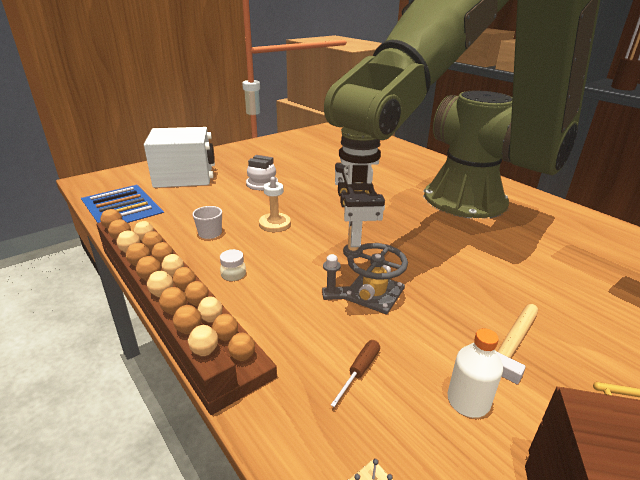

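View pics/wrist9.png

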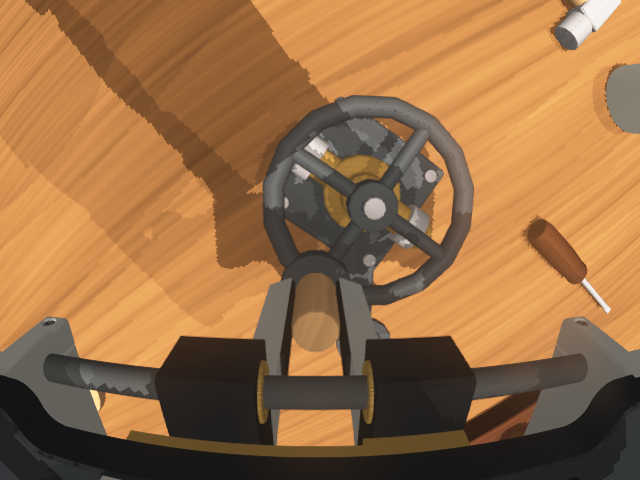

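View pics/top9.png

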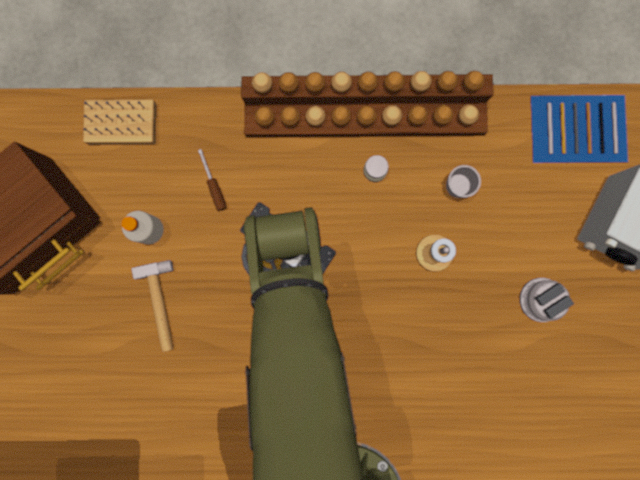

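The scene and top views show the ring on the peg at (443,251) and the other objects where they were. The wrist view shows the crank grip between the fingers at (316,315). The crank is at -68.6°, two counted turns from the stop, and at rest, so I'm handing in.

```bash
python3 -c "
from h import *
workorder.sign_off(); s=manip.read_state();print(s['clock'],s['eef_pos'],s['wrist_force'],s['finger_gap'])"
```

```text
the job is handed in; nothing more can be done
the job is handed in; nothing more can be done
```

The job is handed in at about 29.5 s of the 72 s allowed; no verdict is reported.

- **Ring:** I lifted it off the lock post, hung it on the stand's peg and let go. The wrist and scene views after release, and the final top view, show it lying on the collar around the peg.
- **Valve:** I turned the crank clockwise until it met the stop. The reaction was about 40 N with the crank at about -69°, against the -67.5° expected from the pipe stubs. I then opened it exactly two turns.
- **Final state:** The crank was at -68.6° and the arm was still. That puts the wheel about 12.55 rad from the stop, well inside the ±0.25 rad allowed. The grip was held at a 21.5 mm gap with 30 N set.
- **Other things on the bench:** Comparing the first and last top views by eye, none has moved.

**Checks that disagreed:**
- Some position estimates from the different cameras differed by up to about 6 mm. The ring, crank and peg all fitted without correction.
- The held crank radius measured 54.0 mm instead of 55 mm, about 1 mm of error in the axis position or slip on the pads.
- The arm overshot by about 8 mm after the first fast move, so I let it settle before the fine work.
- The wheel angle comes from the tool position and the counted turns. I did not read it directly.

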